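# Walk a stuck sliding lid open with light taps

### The job

The sliding lid of the small wooden chest has swollen and is stuck. Pick up the dark offcut that lies in front of the chest and use it as a tapping block: with light taps of it, alternating between the lid's two upright pegs, walk the lid away from its shut position until both ends are at least 25 mm open, then lay the offcut flat back on the bench. Never force the lid when it cocks and binds, do not touch it with the gripper, and leave the other things where they are.

Things in the scene. Friction and masses are not known exactly. Their poses are not given: they have to be found in the camera images.
- chest: Small pale wooden chest fixed to the bench: 110 mm deep (its x), 220 mm wide (its y), 60 mm high; origin at the centre of its underside, z up. The lid slides open along chest +x (roughly away from the robot). Front and side walls reach 60 mm, the lid's plate lies between them, its face at 52 mm; a tool above 60 mm clears both. A mitre saw 300 mm high stands left of the work, at y > -0.08 m.
- lid_mid (a point): Point on the lid's upper face midway between its pegs, 52 mm up; chest-frame x = -35 mm when shut. Each end drags in a runner and stays where left. About 10 N along chest +x on one peg slides that end, the other staying as pivot, until the lid cocks and binds: when that end is anywhere from 2 mm behind to 12 mm ahead of the other, unlike for the two ends and new each time: it can only be felt.
- peg_left (a point): Point on the axis of the left (chest +y) round wooden peg standing on the sliding lid, 72 mm above the bench. Pegs: 16 mm in diameter, from the lid (52 mm) up to 90 mm above the bench, straight up to 85 mm; 140 mm apart. Lid shut and square: peg at x = -35 mm, y = +70 mm in the chest's frame; that end is open by (its chest-frame x + 35 mm).
- peg_right (a point): The same point on the right (chest -y) peg; shut and square at x = -35 mm, y = -70 mm. When the lid binds, the leading peg, or both at once, takes 20 N. Over 16 N on the lid is forcing it, so when a slow push rises past 12.5 N change pegs; the other then moves about 10 mm. At the start either end may lead by 2 mm. Travel ends at 55 mm.
- block_mid (a point): Centre of the tapping block, a dark brown offcut lying flat: 40 mm wide (its x), 100 mm long (its y), 19 mm thick, about 0.08 kg. Its +y end, turned towards the chest, is square and 50 mm from this point; the other end is cut at a slant. Lying on the bench the point is 9.5 mm up. Gripped across its width, it sticks out ahead of the fingers to tap with.
- sander: Black sanding block, 64 x 108 x 37 mm, a bystander; origin at the centre of its underside.
- pencil1: Green pencil, 160 mm long along its y, 7 mm thick, a bystander; origin at the centre of its underside.
- scrap: Small pale offcut, 32 x 55 x 19 mm, a bystander; origin at the centre of its underside.
- jar: Jar of nails, 66 mm in diameter and 86 mm high, a bystander; origin at the centre of its underside.

How it is judged:
By the outcome, as a careful person would: the job done as asked, in the order asked, and still so for the second after the job is handed in, with the robot touching nothing.
It also fails if it takes over 72 s, if anything falls off the work surface, if the arm or the gripper's body presses on something with over 40 N, if the wrist force passes 120 N, or if a joint passes its speed limit or range.

### The arm

A 7-joint arm with a two-finger parallel gripper is mounted at the origin on a cart in front of the work surface, level with it; the furniture and walls round the work are solid. World frame = base frame: x ahead of the robot, y to its left, z up, the work surface at z = 0. Lengths are in m, angles in rad, forces in N, time in s.
With the tool pointing down it reaches from about 0.35 to 0.775 m from the base axis. Payload 3.1 kg.
Tool frame: the origin (TCP) lies midway between the tips of the shut fingers; the grasp point (between the pads) lies 19 mm behind it; z points along the fingers, y is the line along which they close (so a half turn about z gives the same grasp; the last joint's range is limited). The gripper opens to 85 mm and grips with 20 to 120 N. Pads are 22 mm wide; open, the fingers measure 114 mm over their backs; the gripper's body (76 mm by 85 mm) begins 54 mm behind the grasp point. The pads swing forward as they close: fully open they stand 13 mm farther back than shut.
Start: joints at [1.204, 0.311, 0.014, 1.512, -0.004, 1.319, -0.027], TCP at [0.176, -0.521, 0.231] pointing down, gripper open.
Joint ranges: [-2.7, 2.7], [-0.3, 1.91], [-1.27, 1.3], [0.12, 2.57], [-1.44, 4.58], [0.2, 2.03], [-3.05, 3.05]. Speed limits (rad/s): [2.79, 2.79, 3.14, 3.14, 3.14, 3.14, 3.14].

### API

Orientations are given as a unit quaternion [x, y, z, w].
In Python, from plant import * gives the robot as it stands.
- The arm moves only by the tool step_arm, never from a script. Its argument "deltas" is a list of rows, each a list of 3 entries, a list of its own where there are three numbers: the finger opening in mm, from 0 to 85.4, then the shift along the world's x, y, z in units of 30 mm (1.0 is 30 mm), then the turn, a rotation vector about the world's x, y, z in units of 6 degrees (1.0 is 6 degrees). In form: [[claw, [tx, ty, tz], [ax, ay, az]], ...]. A call has 1 to 20 rows; each row is the pose to reach, as a shift and turn from the pose commanded when the call began; what a row does not reach only later rows make up. A row lasts 1/12 s, in which the tool goes at most 41.7 mm and 7.16 degrees, less where a joint would pass 70% of its speed; a pose out of reach is approached as far as the arm can. A call with a gripper value outside its range is refused whole. The fingers move at their own pace and stop on an object; "grip_force" is the grip in N (left out, the last holds). Time passes only in rows, so rows that repeat a pose let the fingers close. It gives the time, the measured TCP pose, the force, the opening and the grip force at its end, in the units of the state.
- get_state(): the state, without advancing time (a new reading comes with each control period).
- camera(name): name is "side" or "top"; returns the picture (420x560x3 uint8, red, green, blue); there is no depth.
- get_calibration(name): a dict with "camera_matrix" (3x3 intrinsics, pixels), "origin" and "orientation" of the camera in the world. Camera axes: x right, y up, looking along -z (the intrinsics and any distortion apply to the point x, -y, -z); pixel columns grow to the right and rows downward; lengths in m; the calibration is good to about 2 mm. A picture is of the moment at which its call begins. get_calibration takes no time and is no camera call.
- hand_in(): hands the job in; it is judged then, once.
The state is a dict: "time": time; "joint_positions": joint angles; "joint_velocities": joint speeds; "effort": joint torques, N m; "eef_pos": TCP position; "tcp_rot": TCP orientation; "contact_force": force on the tool from outside, world axes, zero at the start; "moment": the same for the moment, N m; "width": opening from 0.0 (shut) to 1.0 (fully open); "gripper_force": force on a finger pad.
Only numpy, scipy, OpenCV 4.12 (cv2) and the standard library are available. Lean on these libraries where they do the work, as an engineer would, in place of code of your own. Each camera call takes 0.05 s, during which the arm holds its last target. There are 200 camera calls.

## Working session

There is one attempt and no reset: what is moved stays moved. The work goes in short steps, Python scripts to look and compute and a tool call to move; the robot and the scene stay as the last step left them, time stands still between calls to the robot, and variables do not carry over. Pictures are saved under pics/ and viewed, at most 10 in all, crops included, and the job is handed in when it is done.

Besides the shell and the picture viewer there is one more tool, called after "Call:" in YAML: its name, and indented under it one key for each argument. step_arm: Moves the arm, as the interface text tells. Its arguments: {"type":"object","properties":{"deltas":{"type":"array"},"grip_force":{"type":"number"}},"required":["deltas"]}

```bash
ls; mkdir -p pics; python3 - <<'E'
from plant import *
import cv2
for n in ("side","top"):
    im=camera(n); cv2.imwrite(f"pics/{n}0.png",im[:,:,::-1]); print(n,get_calibration(n))
print(get_state())
E
```

```text
pics
side {'camera_matrix': array([[460.83811565,   0.        , 283.15612818],
       [  0.        , 460.83811565, 213.23133463],
       [  0.        ,   0.        ,   1.        ]]), 'origin': array([0.4527527 , 0.41991174, 0.66699675]), 'orientation': array([-0.02789819,  0.43208162,  0.90078943, -0.03324999])}
top {'camera_matrix': array([[450.45127349,   0.        , 281.26494875],
       [  0.        , 450.45127349, 205.27900881],
       [  0.        ,   0.        ,   1.        ]]), 'origin': array([ 0.46074718, -0.31628407,  0.91568506]), 'orientation': array([-0.0436232 ,  0.02296001,  0.71259874, -0.69983776])}
{'time': 0.1, 'joint_positions': array([ 1.20428853,  0.3116665 ,  0.01403162,  1.51290123, -0.00434558,
        1.31922376, -0.0272253 ]), 'joint_velocities': array([ 1.99232902e-05, -2.10705436e-03, -2.79498836e-04, -5.29599365e-03,
       -5.79221533e-04,  4.37198303e-04, -1.36853025e-03]), 'effort': array([ 8.27804288e-04, -3.80853331e+01,  1.46656525e-01, -2.31239963e+01,
        1.22854227e-02,  8.06299271e-03,  1.83318986e-05]), 'eef_pos': array([ 0.17528308, -0.52062132,  0.23031659]), 'tcp_rot': array([ 9.86838600e-01,  1.61704670e-01, -2.51536163e-04, -1.05535656e-03]), 'contact_force': array([ 0.28312713,  0.33481769, -0.3094884 ]), 'moment': array([0.00993903, 0.02483754, 0.03471323]), 'gripper_force': 0.0, 'width': 1.0057612560401232}
```

View pics/top0.png

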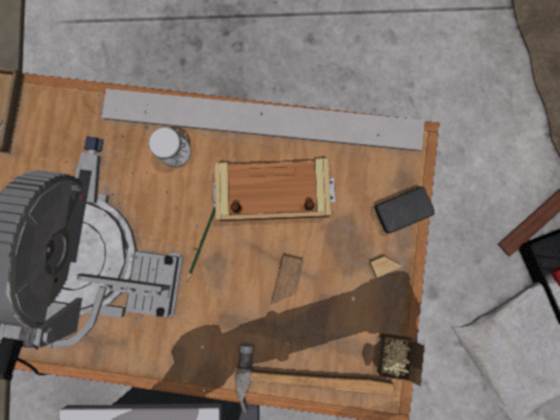

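View pics/side0.png

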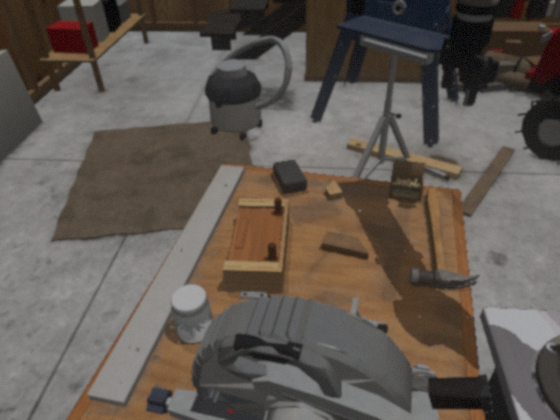

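The top view shows the chest at about (272,190), with pegs near (236,206) and (309,204). The block is near (287,278), the pencil at (203,240), the scrap at (385,266) and the sander at (405,210). The side view shows the pegs at (272,250) and (278,205), and the block at (345,245).

```bash
cat > h.py <<'E'
from plant import *
import numpy as np, cv2
from scipy.spatial.transform import Rotation as R
def ray(n,uv):
    c=get_calibration(n);K=c["camera_matrix"];d=np.linalg.inv(K)@[uv[0],uv[1],1]
    return np.array(c["origin"]),R.from_quat(c["orientation"]).apply(d*[1,-1,-1])
def plane(n,uv,z):
    o,d=ray(n,uv);return o+d*(z-o[2])/d[2]
def proj(n,p):
    c=get_calibration(n);q=R.from_quat(c["orientation"]).inv().apply(np.array(p)-c["origin"])*[1,-1,-1]
    q=c["camera_matrix"]@q;return q[:2]/q[2]
E
python3 - <<'E'
import cv2,numpy as np
from h import *
im=cv2.imread("pics/top0.png"); s=cv2.imread("pics/side0.png")
a=cv2.resize(im[145:315,180:340],None,fx=4.7,fy=3.5,interpolation=cv2.INTER_CUBIC)
a=cv2.resize(im[150:230,205:345],None,fx=5,fy=5,interpolation=cv2.INTER_CUBIC)
b=cv2.resize(im[245:310,260:320],None,fx=3,fy=3,interpolation=cv2.INTER_CUBIC)
c=cv2.resize(s[190:295,215:295],None,fx=2,fy=1.9,interpolation=cv2.INTER_CUBIC)
d=cv2.resize(s[225:265,315:375],None,fx=4,fy=4,interpolation=cv2.INTER_CUBIC)
o=np.zeros((600,700,3),np.uint8);o[:400]=a;o[400:595,:180]=b;o[400:400+c.shape[0],200:360]=c;o[400:560,400:640]=d
cv2.imwrite("pics/crop0.png",o)
for nm,uv,z in [("pl",(236,206),.08),("pr",(309,204),.08),("block",(287,278),.019)]: print(nm,plane("top",uv,z))
for nm,uv,z in [("pl",(272,250),.08),("pr",(278,205),.08),("block",(345,243),.019)]: print(nm,plane("side",uv,z))
h=cv2.cvtColor(im,cv2.COLOR_BGR2HSV)
for p in [(287,278),(287,262),(280,290),(270,275),(300,280),(236,206),(250,200)]: print(p,h[p[1],p[0]])
E
```

```text
pl [ 0.54024012 -0.20781325  0.08      ]
pr [ 0.54132855 -0.3441659   0.08      ]
block [ 0.40165617 -0.29965444  0.019     ]
pl [ 0.53844075 -0.19950545  0.08      ]
pr [ 0.53998404 -0.33611902  0.08      ]
block [ 0.39829245 -0.29415708  0.019     ]
(287, 278) [ 14  95 137]
(287, 262) [ 13 100 128]
(280, 290) [ 14  90 124]
(270, 275) [ 13 115 160]
(300, 280) [ 14 112 161]
(236, 206) [ 10 141  74]
(250, 200) [ 12 140 151]
```

View pics/crop0.png

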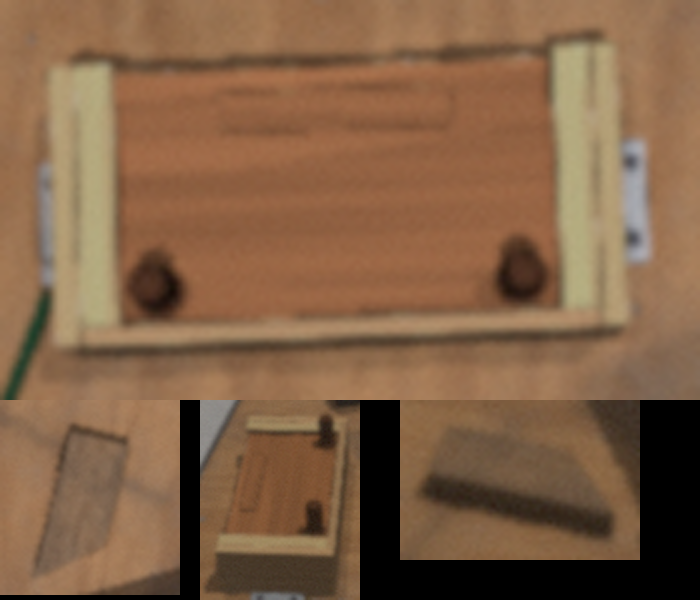

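The crop shows the chest's top outline at crop (50,65), (613,40), (627,328) and (53,348). The peg heads are at (155,288) and (521,275). The block's square end is at crop (71,427)–(127,440), and the slanted end runs (35,577)–(105,547).

```bash
python3 - <<'E'
from h import *
T=lambda x,y:(205+(x-2)/5,150+(y-2)/5)
B=lambda x,y:(260+(x-1)/3,245+(y-401)/3)
S=lambda x,y:(215+(x-200.5)/2,190+(y-400.5)/1.9)
D=lambda x,y:(315+(x-401.5)/4,225+(y-401.5)/4)
np.set_printoptions(precision=4,suppress=True)
ch=np.array([plane("top",T(*p),.06)[:2] for p in [(50,65),(613,40),(627,328),(53,348)]]);print("chest top",ch,ch.mean(0))
def deg(v): return np.degrees(np.arctan2(v[1],v[0]))
print("yaw", deg(ch[0]-ch[3]),deg(ch[1]-ch[2]),deg(ch[3]-ch[2])-90,deg(ch[0]-ch[1])-90)
sc=np.array([plane("side",S(*p),.06)[:2] for p in [(217,551),(335,555),(346,418)]]);print("chest side FL? ",sc)
bt=np.array([plane("top",B(*p),.019)[:2] for p in [(70,430),(126,443),(35,577),(105,547)]]);print("block top",bt, deg(bt[0]-bt[2]),deg(bt[1]-bt[3]),deg(bt[0]-bt[1])-90)
bs=np.array([plane("side",D(*p),.019)[:2] for p in [(428,480),(448,428),(610,512),(560,445)]]);print("block side",bs,deg(bs[0]-bs[2]),deg(bs[0]-bs[1])-90)
for n in("top","side"):
    im=cv2.imread(f"pics/{n}0.png");h=cv2.cvtColor(im,cv2.COLOR_BGR2HSV)
    for c in ([(236,206),(309,204)] if n=="top" else [(272,250),(278,206)]):
        w=h[c[1]-12:c[1]+13,c[0]-10:c[0]+11,2]<95
        k,l,st,ce=cv2.connectedComponentsWithStats(w.astype(np.uint8)); i=1+np.argmax(st[1:,4])
        q=ce[i]+[c[0]-10,c[1]-12];print(n,q,st[i],plane(n,q,.072))
E
```

```text
chest top [[ 0.6273 -0.1643]
 [ 0.6322 -0.3818]
 [ 0.5211 -0.3842]
 [ 0.5176 -0.1651]] [ 0.5745 -0.2738]
yaw 0.44699666498397017 1.2353323895591304 0.9269228772165974 1.2836958397223555
chest side FL?  [[ 0.6256 -0.164 ]
 [ 0.5169 -0.1656]
 [ 0.5235 -0.3837]]
block top [[ 0.4475 -0.2926]
 [ 0.4384 -0.3293]
 [ 0.3523 -0.268 ]
 [ 0.371  -0.3142]] -14.44520186739084 -12.66712632897988 -13.921840970305581
block side [[ 0.4465 -0.2863]
 [ 0.4366 -0.3279]
 [ 0.3544 -0.268 ]
 [ 0.3777 -0.3177]] -11.229844917217003 -13.327339971180564
top [235.8667 207.1333] [  5   7  11  13 105] [ 0.5389 -0.2065  0.072 ]
top [308.68 204.6 ] [  5   6  11  13 100] [ 0.541  -0.3438  0.072 ]
side [271.4438 252.7751] [  2   5  14  18 169] [ 0.5399 -0.2004  0.072 ]
side [277.2848 207.7152] [  0   4  16  19 158] [ 0.5418 -0.3371  0.072 ]
```

Call:
step_arm:
  deltas:
    - [85, [3.6, 3.7, -1], [0, 0, -2.6]]
    - [85, [7.29, 7.45, -3], [0, 0, -5.35]]
    - [85, [7.29, 7.45, -4.3], [0, 0, -5.35]]
    - [85, [7.29, 7.45, -4.3], [0, 0, -5.35]]
    - [85, [7.29, 7.45, -4.3], [0, 0, -5.35]]
    - [85, [7.29, 7.45, -4.3], [0, 0, -5.35]]
    - [85, [7.29, 7.45, -4.3], [0, 0, -5.35]]
    - [85, [7.29, 7.45, -4.3], [0, 0, -5.35]]
    - [85, [7.29, 7.45, -4.3], [0, 0, -5.35]]
    - [85, [7.29, 7.45, -4.3], [0, 0, -5.35]]
    - [85, [7.29, 7.45, -4.3], [0, 0, -5.35]]
    - [85, [7.29, 7.45, -4.3], [0, 0, -5.35]]
    - [85, [7.29, 7.45, -4.3], [0, 0, -5.35]]
    - [85, [7.29, 7.45, -4.3], [0, 0, -5.35]]
  grip_force: 60

```text
time: 1.27
eef_pos: [0.3934, -0.2997, 0.1029]
tcp_rot: [0.993, -0.119, 0.0, 0.001]
contact_force: [0.1, -0.2, 0.4]
width: 0.996
gripper_force: 0.0
```

Call:
step_arm:
  deltas:
    - [85, [0, 0, -1], [0, 0, 0]]
    - [85, [0, 0, -2], [0, 0, 0]]
    - [85, [0, 0, -2.7], [0, 0, 0]]
    - [85, [0, 0, -3.1], [0, 0, 0]]
    - [85, [0, 0, -3.3], [0, 0, 0]]
    - [85, [0, 0, -3.3], [0, 0, 0]]
    - [85, [0, 0, -3.3], [0, 0, 0]]

```text
time: 1.85
eef_pos: [0.3944, -0.2987, 0.0039]
tcp_rot: [0.993, -0.118, 0.0, 0.0]
contact_force: [-0.1, -0.7, 0.5]
width: 0.997
gripper_force: 0.0
```

```bash
python3 - <<'E'
from h import *
print(get_state()["eef_pos"])
a=camera("side")[180:330,270:430,::-1]; b=camera("top")[220:340,220:360,::-1]
o=np.zeros((400,780,3),np.uint8)
a=cv2.resize(a,(400,375),interpolation=3);b=cv2.resize(b,(380,326),interpolation=3)
o[:375,:400]=a;o[:326,400:]=b;cv2.imwrite("pics/g1.png",o)
E
```

```text
[ 0.39441045 -0.29871232  0.00393745]
```

View pics/g1.png

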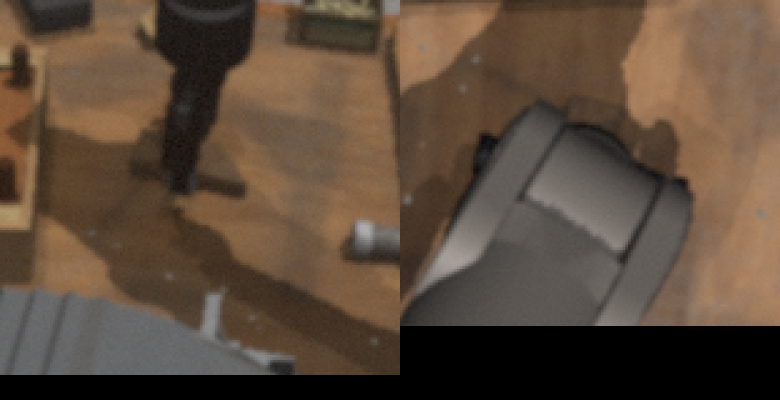

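In the side crop the near finger stands in front of the block's middle at about (180,180), with block visible on both sides of it. The grasp is straddled, so I'll close.

Call:
step_arm:
  deltas:
    - [30, [0, 0, 0], [0, 0, 0]]
    - [30, [0, 0, 0], [0, 0, 0]]
    - [30, [0, 0, 0], [0, 0, 0]]
    - [30, [0, 0, 0], [0, 0, 0]]
    - [30, [0, 0, 0], [0, 0, 0]]
    - [30, [0, 0, 0], [0, 0, 0]]
    - [30, [0, 0, 0], [0, 0, 0]]
    - [30, [0, 0, 0], [0, 0, 0]]
  grip_force: 70

```text
time: 2.62
eef_pos: [0.395, -0.2983, 0.0042]
tcp_rot: [0.993, -0.117, 0.001, 0.001]
contact_force: [-0.5, -0.5, 5.6]
width: 0.446
gripper_force: 71.8
```

Call:
step_arm:
  deltas:
    - [30, [0, 0, 0.8], [0, 0, 0]]
    - [30, [0, 0, 2], [0, 0, 0]]
    - [30, [0, 0, 3.2], [0, 0, 0]]
    - [30, [0.6, 0.8, 3.3], [0, 0, 0.8]]
    - [30, [1.4, 1.7, 3.3], [0, 0, 1.6]]
    - [30, [2.2, 2.6, 3.3], [0, 0, 2.43]]
    - [30, [2.4, 3.1, 3.3], [0, 0, 2.43]]
    - [30, [2.4, 3.1, 2.7], [0, 0, 2.43]]
    - [30, [2.4, 3.1, 2.2], [0, 0, 2.43]]
    - [30, [2.4, 3.1, 2.2], [0, 0, 2.43]]
    - [30, [2.4, 3.1, 2.2], [0, 0, 2.43]]
    - [30, [2.4, 3.1, 2.2], [0, 0, 2.43]]

```text
time: 3.62
eef_pos: [0.4663, -0.2051, 0.0697]
tcp_rot: [1.0, 0.009, 0.0, 0.0]
contact_force: [-0.0, -0.6, 0.2]
width: 0.448
gripper_force: 71.1
```

```bash
python3 - <<'E'
from h import *
s=get_state();print(s["eef_pos"],s["tcp_rot"],s["contact_force"])
a=camera("side"); b=camera("top")
cv2.imwrite("pics/s2.png",a[:,:,::-1]);cv2.imwrite("pics/t2.png",b[:,:,::-1])
a=a[170:290,220:340,::-1];b=b[150:270,210:330,::-1]
cv2.imwrite("pics/g2.png",cv2.hconcat([cv2.resize(a,(400,400),interpolation=3),cv2.resize(b,(400,400),interpolation=3)]))
E
```

```text
[ 0.46632722 -0.20514453  0.06965144] [9.99957366e-01 9.23208294e-03 1.42934323e-04 1.18033149e-04] [-0.02167529 -0.64467188  0.20646275]
```

View pics/g2.png

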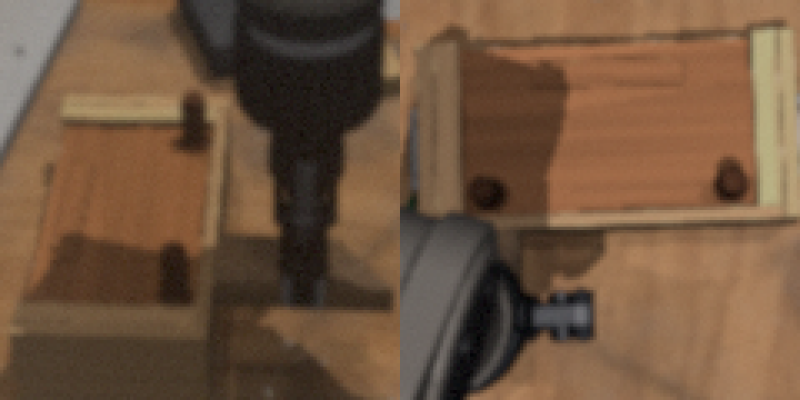

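Call:
step_arm:
  deltas:
    - [30, [0.15, 0, -0.05], [0, 0, 0]]
    - [30, [0.3, 0.01, -0.05], [0, 0, 0]]
    - [30, [0.35, 0.01, -0.05], [0, 0, 0]]
    - [30, [0.37, 0.01, -0.05], [0, 0, 0]]
    - [30, [0.4, 0.01, -0.05], [0, 0, 0]]
    - [30, [0.4, 0.01, -0.05], [0, 0, 0]]
    - [30, [0.4, 0.01, -0.05], [0, 0, 0]]

```text
time: 4.3
eef_pos: [0.4781, -0.2044, 0.0678]
tcp_rot: [1.0, 0.01, -0.0, -0.0]
contact_force: [-0.3, 0.3, -1.2]
width: 0.442
gripper_force: 71.1
```

Call:
step_arm:
  deltas:
    - [30, [0.03, 0, 0], [0, 0, 0]]
    - [30, [0.06, 0, 0], [0, 0, 0]]
    - [30, [0.06, 0, 0], [0, 0, 0]]

```text
time: 4.55
eef_pos: [0.4803, -0.2044, 0.0678]
tcp_rot: [1.0, 0.01, 0.0, 0.0]
contact_force: [-0.3, -1.1, -0.1]
width: 0.45
gripper_force: 71.1
```

Call:
step_arm:
  deltas:
    - [30, [0.03, 0, 0], [0, 0, 0]]
    - [30, [0.05, 0, 0], [0, 0, 0]]
    - [30, [0.05, 0, 0], [0, 0, 0]]

```text
time: 4.8
eef_pos: [0.4815, -0.2045, 0.0678]
tcp_rot: [1.0, 0.01, -0.0, -0.0]
contact_force: [-0.4, -0.0, -0.7]
width: 0.446
gripper_force: 71.1
```

Call:
step_arm:
  deltas:
    - [30, [0.02, 0, 0], [0, 0, 0]]
    - [30, [0.033, 0, 0], [0, 0, 0]]
    - [30, [0.033, 0, 0], [0, 0, 0]]

```text
time: 5.05
eef_pos: [0.4817, -0.2045, 0.0677]
tcp_rot: [1.0, 0.009, -0.001, -0.0]
contact_force: [-1.7, 0.4, 1.0]
width: 0.449
gripper_force: 71.2
```

Call:
step_arm:
  deltas:
    - [30, [0.02, 0, 0], [0, 0, 0]]
    - [30, [0.033, 0, 0], [0, 0, 0]]
    - [30, [0.033, 0, 0], [0, 0, 0]]

```text
time: 5.3
eef_pos: [0.482, -0.2044, 0.0675]
tcp_rot: [1.0, 0.009, -0.002, -0.0]
contact_force: [-5.0, 0.2, 2.8]
width: 0.45
gripper_force: 71.4
```

Call:
step_arm:
  deltas:
    - [30, [0.02, 0, 0], [0, 0, 0]]
    - [30, [0.04, 0, 0], [0, 0, 0]]
    - [30, [0.04, 0, 0], [0, 0, 0]]

```text
time: 5.55
eef_pos: [0.4821, -0.2044, 0.0674]
tcp_rot: [1.0, 0.009, -0.003, -0.0]
contact_force: [-7.2, 0.8, 3.0]
width: 0.45
gripper_force: 71.6
```

Call:
step_arm:
  deltas:
    - [30, [0.02, 0, 0], [0, 0, 0]]
    - [30, [0.04, 0, 0], [0, 0, 0]]
    - [30, [0.04, 0, 0], [0, 0, 0]]

```text
time: 5.8
eef_pos: [0.4822, -0.2045, 0.0672]
tcp_rot: [1.0, 0.009, -0.004, -0.0]
contact_force: [-8.9, 1.2, 5.4]
width: 0.445
gripper_force: 71.7
```

Call:
step_arm:
  deltas:
    - [30, [0.02, 0, 0.02], [0, 0, 0]]
    - [30, [0.04, 0, 0.03], [0, 0, 0]]
    - [30, [0.04, 0, 0.03], [0, 0, 0]]

```text
time: 6.05
eef_pos: [0.4822, -0.2044, 0.0675]
tcp_rot: [1.0, 0.009, -0.005, -0.001]
contact_force: [-9.1, -0.4, 3.3]
width: 0.445
gripper_force: 71.6
```

Call:
step_arm:
  deltas:
    - [30, [0.02, 0, 0], [0, 0, 0]]
    - [30, [0.04, 0, 0.01], [0, 0, 0]]
    - [30, [0.04, 0, 0.01], [0, 0, 0]]

```text
time: 6.3
eef_pos: [0.483, -0.2044, 0.0676]
tcp_rot: [1.0, 0.009, -0.005, -0.001]
contact_force: [-9.6, -0.3, 2.9]
width: 0.448
gripper_force: 71.6
```

Sliding at about 9.5 N. I'll continue with 1.5 mm steps.

Call:
step_arm:
  deltas:
    - [30, [0.02, 0, 0], [0, 0, 0]]
    - [30, [0.04, 0, 0], [0, 0, 0]]
    - [30, [0.05, 0, 0], [0, 0, 0]]
    - [30, [0.05, 0, 0], [0, 0, 0]]

```text
time: 6.63
eef_pos: [0.4845, -0.2043, 0.0676]
tcp_rot: [1.0, 0.009, -0.006, -0.001]
contact_force: [-9.6, 1.0, 4.3]
width: 0.448
gripper_force: 71.6
```

Call:
step_arm:
  deltas:
    - [30, [0.02, 0, 0], [0, 0, 0]]
    - [30, [0.04, 0, 0.01], [0, 0, 0]]
    - [30, [0.05, 0, 0.01], [0, 0, 0]]
    - [30, [0.05, 0, 0.01], [0, 0, 0]]

```text
time: 6.97
eef_pos: [0.4856, -0.2042, 0.0677]
tcp_rot: [1.0, 0.009, -0.006, -0.001]
contact_force: [-9.6, 0.9, 2.8]
width: 0.451
gripper_force: 71.5
```

Call:
step_arm:
  deltas:
    - [30, [0.02, 0, 0], [0, 0, 0]]
    - [30, [0.04, 0, 0.0], [0, 0, 0]]
    - [30, [0.05, 0, 0.0], [0, 0, 0]]
    - [30, [0.05, 0, 0.0], [0, 0, 0]]

```text
time: 7.3
eef_pos: [0.4869, -0.2042, 0.0676]
tcp_rot: [1.0, 0.009, -0.006, -0.001]
contact_force: [-11.2, 0.8, 4.2]
width: 0.447
gripper_force: 71.5
```

Call:
step_arm:
  deltas:
    - [30, [0.01, 0, 0], [0, 0, 0]]
    - [30, [0.025, 0, 0.01], [0, 0, 0]]
    - [30, [0.025, 0, 0.01], [0, 0, 0]]

```text
time: 7.55
eef_pos: [0.4873, -0.2042, 0.0678]
tcp_rot: [1.0, 0.009, -0.007, -0.001]
contact_force: [-10.1, 1.6, 2.0]
width: 0.446
gripper_force: 71.5
```

Call:
step_arm:
  deltas:
    - [30, [0.02, 0, 0], [0, 0, 0]]
    - [30, [0.04, 0, 0.0], [0, 0, 0]]
    - [30, [0.045, 0, 0.0], [0, 0, 0]]
    - [30, [0.045, 0, 0.0], [0, 0, 0]]

```text
time: 7.88
eef_pos: [0.4883, -0.2041, 0.0677]
tcp_rot: [1.0, 0.009, -0.007, -0.001]
contact_force: [-12.0, 1.2, 4.2]
width: 0.449
gripper_force: 71.5
```

Call:
step_arm:
  deltas:
    - [30, [0.01, 0, 0], [0, 0, 0]]
    - [30, [0.02, 0, 0.01], [0, 0, 0]]
    - [30, [0.02, 0, 0.01], [0, 0, 0]]

```text
time: 8.13
eef_pos: [0.4886, -0.2041, 0.0679]
tcp_rot: [1.0, 0.009, -0.007, -0.001]
contact_force: [-11.1, 0.1, 3.4]
width: 0.445
gripper_force: 71.5
```

Call:
step_arm:
  deltas:
    - [30, [0.01, 0, 0], [0, 0, 0]]
    - [30, [0.02, 0, 0.0], [0, 0, 0]]
    - [30, [0.03, 0, 0.0], [0, 0, 0]]
    - [30, [0.03, 0, 0.0], [0, 0, 0]]

```text
time: 8.47
eef_pos: [0.4892, -0.204, 0.0678]
tcp_rot: [1.0, 0.009, -0.007, -0.001]
contact_force: [-12.2, 1.8, 3.7]
width: 0.446
gripper_force: 71.5
```

Call:
step_arm:
  deltas:
    - [30, [-0.4, 0, -0.03], [0, 0, 0]]
    - [30, [-0.8, 0, -0.05], [0, 0, 0]]
    - [30, [-0.8, -1.2, -0.05], [0, 0, 0]]
    - [30, [-0.8, -2.4, -0.05], [0, 0, 0]]
    - [30, [-0.8, -3.6, -0.05], [0, 0, 0]]
    - [30, [-0.8, -4.68, -0.05], [0, 0, 0]]
    - [30, [-0.7, -4.68, -0.05], [0, 0, 0]]
    - [30, [-0.6, -4.68, -0.05], [0, 0, 0]]
    - [30, [-0.55, -4.68, -0.05], [0, 0, 0]]
    - [30, [-0.55, -4.68, -0.05], [0, 0, 0]]
    - [30, [-0.55, -4.68, -0.05], [0, 0, 0]]

```text
time: 9.38
eef_pos: [0.4811, -0.3426, 0.0684]
tcp_rot: [1.0, 0.011, 0.0, -0.001]
contact_force: [0.1, -0.0, -0.9]
width: 0.448
gripper_force: 71.1
```

Call:
step_arm:
  deltas:
    - [30, [0.03, -0.05, 0], [0, 0, 0]]
    - [30, [0.06, -0.05, 0], [0, 0, 0]]
    - [30, [0.1, -0.05, 0], [0, 0, 0]]
    - [30, [0.1, -0.05, 0], [0, 0, 0]]

```text
time: 9.72
eef_pos: [0.4833, -0.3461, 0.0685]
tcp_rot: [1.0, 0.01, 0.0, 0.0]
contact_force: [0.4, 0.9, -0.4]
width: 0.448
gripper_force: 71.1
```

Call:
step_arm:
  deltas:
    - [30, [0.03, 0, 0], [0, 0, 0]]
    - [30, [0.06, 0, 0], [0, 0, 0]]
    - [30, [0.1, 0, 0], [0, 0, 0]]
    - [30, [0.1, 0, 0], [0, 0, 0]]

```text
time: 10.05
eef_pos: [0.484, -0.3463, 0.0682]
tcp_rot: [1.0, 0.009, -0.002, -0.0]
contact_force: [-4.4, 2.1, 1.9]
width: 0.444
gripper_force: 71.4
```

Call:
step_arm:
  deltas:
    - [30, [0.04, 0, 0.01], [0, 0, 0]]
    - [30, [0.07, 0, 0.02], [0, 0, 0]]
    - [30, [0.1, 0, 0.03], [0, 0, 0]]
    - [30, [0.12, 0, 0.03], [0, 0, 0]]
    - [30, [0.12, 0, 0.03], [0, 0, 0]]

```text
time: 10.47
eef_pos: [0.4853, -0.3463, 0.0684]
tcp_rot: [1.0, 0.009, -0.004, -0.001]
contact_force: [-8.2, 1.4, 2.5]
width: 0.451
gripper_force: 71.5
```

Call:
step_arm:
  deltas:
    - [30, [0.03, 0, 0], [0, 0, 0]]
    - [30, [0.06, 0, 0], [0, 0, 0]]
    - [30, [0.09, 0, 0], [0, 0, 0]]
    - [30, [0.11, 0, 0.01], [0, 0, 0]]
    - [30, [0.13, 0, 0.01], [0, 0, 0]]
    - [30, [0.13, 0, 0.01], [0, 0, 0]]

```text
time: 10.97
eef_pos: [0.4882, -0.3465, 0.0684]
tcp_rot: [1.0, 0.009, -0.005, -0.001]
contact_force: [-9.1, 2.4, 3.0]
width: 0.447
gripper_force: 71.5
```

Call:
step_arm:
  deltas:
    - [30, [0.03, 0, 0], [0, 0, 0]]
    - [30, [0.06, 0, 0], [0, 0, 0]]
    - [30, [0.09, 0, 0], [0, 0, 0]]
    - [30, [0.12, 0, 0.01], [0, 0, 0]]
    - [30, [0.12, 0, 0.01], [0, 0, 0]]

```text
time: 11.38
eef_pos: [0.4914, -0.3466, 0.0686]
tcp_rot: [1.0, 0.009, -0.005, -0.001]
contact_force: [-8.4, 0.9, 3.1]
width: 0.448
gripper_force: 71.5
```

Call:
step_arm:
  deltas:
    - [30, [0.03, 0, 0], [0, 0, 0]]
    - [30, [0.06, 0, 0], [0, 0, 0]]
    - [30, [0.08, 0, 0], [0, 0, 0]]
    - [30, [0.1, 0, 0.01], [0, 0, 0]]
    - [30, [0.1, 0, 0.01], [0, 0, 0]]

```text
time: 11.8
eef_pos: [0.4932, -0.3466, 0.0686]
tcp_rot: [1.0, 0.008, -0.007, -0.001]
contact_force: [-11.3, 1.6, 3.7]
width: 0.446
gripper_force: 71.5
```

Call:
step_arm:
  deltas:
    - [30, [0.01, 0, 0], [0, 0, 0]]
    - [30, [0.02, 0, 0], [0, 0, 0]]
    - [30, [0.03, 0, 0], [0, 0, 0]]
    - [30, [0.03, 0, 0], [0, 0, 0]]

```text
time: 12.13
eef_pos: [0.4936, -0.3466, 0.0686]
tcp_rot: [1.0, 0.008, -0.007, -0.001]
contact_force: [-11.6, 1.0, 4.7]
width: 0.449
gripper_force: 71.6
```

Call:
step_arm:
  deltas:
    - [30, [-0.4, 0, -0.05], [0, 0, 0]]
    - [30, [-0.9, 0, -0.1], [0, 0, 0]]
    - [30, [-0.9, 1.2, -0.1], [0, 0, 0]]
    - [30, [-0.9, 2.4, -0.1], [0, 0, 0]]
    - [30, [-0.9, 3.6, -0.1], [0, 0, 0]]
    - [30, [-0.9, 4.7, -0.1], [0, 0, 0]]
    - [30, [-0.75, 4.7, -0.1], [0, 0, 0]]
    - [30, [-0.6, 4.7, -0.1], [0, 0, 0]]
    - [30, [-0.53, 4.7, -0.1], [0, 0, 0]]
    - [30, [-0.48, 4.7, -0.1], [0, 0, 0]]
    - [30, [-0.48, 4.7, -0.1], [0, 0, 0]]

```text
time: 13.05
eef_pos: [0.487, -0.2072, 0.0672]
tcp_rot: [1.0, 0.008, 0.0, 0.0]
contact_force: [0.2, -0.5, -1.0]
width: 0.446
gripper_force: 71.1
```

Call:
step_arm:
  deltas:
    - [30, [0.03, 0.05, 0.02], [0, 0, 0.1]]
    - [30, [0.06, 0.05, 0.03], [0, 0, 0.1]]
    - [30, [0.09, 0.05, 0.04], [0, 0, 0.1]]
    - [30, [0.12, 0.05, 0.05], [0, 0, 0.1]]
    - [30, [0.15, 0.05, 0.06], [0, 0, 0.1]]
    - [30, [0.15, 0.05, 0.06], [0, 0, 0.1]]

```text
time: 13.55
eef_pos: [0.4888, -0.2044, 0.0683]
tcp_rot: [1.0, 0.014, -0.002, -0.0]
contact_force: [-4.5, -1.1, -0.8]
width: 0.441
gripper_force: 71.1
```

Call:
step_arm:
  deltas:
    - [30, [0.03, 0, 0], [0, 0, 0]]
    - [30, [0.06, 0, 0], [0, 0, 0]]
    - [30, [0.09, 0, 0], [0, 0, 0]]
    - [30, [0.12, 0, 0], [0, 0, 0]]
    - [30, [0.15, 0, 0], [0, 0, 0]]
    - [30, [0.15, 0, 0], [0, 0, 0]]

```text
time: 14.05
eef_pos: [0.491, -0.2042, 0.0682]
tcp_rot: [1.0, 0.014, -0.005, -0.0]
contact_force: [-10.6, -0.4, 3.2]
width: 0.45
gripper_force: 71.6
```

Call:
step_arm:
  deltas:
    - [30, [0.03, 0, 0], [0, 0, 0]]
    - [30, [0.06, 0, 0], [0, 0, 0]]
    - [30, [0.08, 0, 0], [0, 0, 0]]
    - [30, [0.08, 0, 0], [0, 0, 0]]

```text
time: 14.38
eef_pos: [0.4932, -0.2041, 0.0681]
tcp_rot: [1.0, 0.014, -0.005, -0.001]
contact_force: [-9.5, -0.1, 3.5]
width: 0.447
gripper_force: 71.6
```

Call:
step_arm:
  deltas:
    - [30, [0.03, 0, 0], [0, 0, 0]]
    - [30, [0.06, 0, 0], [0, 0, 0]]
    - [30, [0.09, 0, 0], [0, 0, 0]]
    - [30, [0.12, 0, 0.01], [0, 0, 0]]
    - [30, [0.12, 0, 0.01], [0, 0, 0]]

```text
time: 14.8
eef_pos: [0.4963, -0.2039, 0.0683]
tcp_rot: [1.0, 0.014, -0.005, -0.001]
contact_force: [-10.2, 0.1, 4.2]
width: 0.449
gripper_force: 71.6
```

Call:
step_arm:
  deltas:
    - [30, [0.03, 0, 0], [0, 0, 0]]
    - [30, [0.06, 0, 0], [0, 0, 0]]
    - [30, [0.07, 0, 0], [0, 0, 0]]
    - [30, [0.07, 0, 0], [0, 0, 0]]

```text
time: 15.13
eef_pos: [0.4978, -0.2039, 0.0682]
tcp_rot: [1.0, 0.014, -0.006, -0.001]
contact_force: [-10.8, 0.8, 5.3]
width: 0.448
gripper_force: 71.7
```

Call:
step_arm:
  deltas:
    - [30, [0.02, 0, 0], [0, 0, 0]]
    - [30, [0.04, 0, 0], [0, 0, 0]]
    - [30, [0.05, 0, 0.01], [0, 0, 0]]
    - [30, [0.05, 0, 0.01], [0, 0, 0]]

```text
time: 15.47
eef_pos: [0.4986, -0.2038, 0.0683]
tcp_rot: [1.0, 0.014, -0.007, -0.001]
contact_force: [-11.9, 0.8, 4.6]
width: 0.448
gripper_force: 71.7
```

Call:
step_arm:
  deltas:
    - [30, [-0.4, 0, -0.05], [0, 0, -0.1]]
    - [30, [-0.85, 0, -0.07], [0, 0, -0.1]]
    - [30, [-0.85, -1.2, -0.07], [0, 0, -0.1]]
    - [30, [-0.85, -2.4, -0.07], [0, 0, -0.1]]
    - [30, [-0.85, -3.6, -0.07], [0, 0, -0.1]]
    - [30, [-0.85, -4.73, -0.07], [0, 0, -0.1]]
    - [30, [-0.75, -4.73, -0.05], [0, 0, -0.1]]
    - [30, [-0.6, -4.73, -0.03], [0, 0, -0.1]]
    - [30, [-0.5, -4.73, -0.03], [0, 0, -0.1]]
    - [30, [-0.43, -4.73, -0.02], [0, 0, -0.1]]
    - [30, [-0.35, -4.73, -0.01], [0, 0, -0.1]]
    - [30, [-0.35, -4.73, -0.01], [0, 0, -0.1]]

```text
time: 16.47
eef_pos: [0.4932, -0.3442, 0.0691]
tcp_rot: [1.0, 0.011, -0.002, -0.001]
contact_force: [-4.3, 0.8, 2.3]
width: 0.446
gripper_force: 71.4
```

Contact on the right peg, and 10 mm is expected. I'll advance 4.5 mm from 4.3 N.

Call:
step_arm:
  deltas:
    - [30, [0.03, 0, 0], [0, 0, 0]]
    - [30, [0.06, 0, 0], [0, 0, 0]]
    - [30, [0.09, 0, 0], [0, 0, 0]]
    - [30, [0.12, 0, 0], [0, 0, 0]]
    - [30, [0.15, 0, 0], [0, 0, 0]]
    - [30, [0.15, 0, 0], [0, 0, 0]]

```text
time: 16.97
eef_pos: [0.4956, -0.3443, 0.069]
tcp_rot: [1.0, 0.01, -0.004, -0.001]
contact_force: [-8.1, 1.3, 4.3]
width: 0.446
gripper_force: 71.6
```

Call:
step_arm:
  deltas:
    - [30, [0.03, 0, 0], [0, 0, 0]]
    - [30, [0.06, 0, 0], [0, 0, 0]]
    - [30, [0.09, 0, 0], [0, 0, 0]]
    - [30, [0.12, 0, 0], [0, 0, 0]]
    - [30, [0.14, 0, 0], [0, 0, 0]]
    - [30, [0.14, 0, 0], [0, 0, 0]]

```text
time: 17.47
eef_pos: [0.499, -0.3445, 0.069]
tcp_rot: [1.0, 0.01, -0.005, -0.001]
contact_force: [-9.6, 0.8, 5.6]
width: 0.449
gripper_force: 71.7
```

Call:
step_arm:
  deltas:
    - [30, [0.03, 0, 0], [0, 0, 0]]
    - [30, [0.06, 0, 0], [0, 0, 0]]
    - [30, [0.09, 0, 0.01], [0, 0, 0]]
    - [30, [0.09, 0, 0.01], [0, 0, 0]]

```text
time: 17.8
eef_pos: [0.5014, -0.3445, 0.0691]
tcp_rot: [1.0, 0.01, -0.005, -0.001]
contact_force: [-9.5, 0.8, 4.6]
width: 0.445
gripper_force: 71.7
```

Call:
step_arm:
  deltas:
    - [30, [0.03, 0, 0], [0, 0, 0]]
    - [30, [0.06, 0, 0], [0, 0, 0]]
    - [30, [0.08, 0, 0.01], [0, 0, 0]]
    - [30, [0.08, 0, 0.01], [0, 0, 0]]

```text
time: 18.13
eef_pos: [0.5025, -0.3446, 0.0692]
tcp_rot: [1.0, 0.01, -0.006, -0.001]
contact_force: [-11.6, 1.9, 6.0]
width: 0.446
gripper_force: 71.8
```

Call:
step_arm:
  deltas:
    - [30, [-0.4, 0, -0.05], [0, 0, 0]]
    - [30, [-0.8, 0, -0.07], [0, 0, 0]]
    - [30, [-0.8, 1.2, -0.07], [0, 0, 0]]
    - [30, [-0.8, 2.4, -0.07], [0, 0, 0]]
    - [30, [-0.8, 3.6, -0.07], [0, 0, 0]]
    - [30, [-0.8, 4.67, -0.07], [0, 0, 0]]
    - [30, [-0.7, 4.67, -0.05], [0, 0, 0]]
    - [30, [-0.55, 4.67, -0.04], [0, 0, 0]]
    - [30, [-0.42, 4.67, -0.04], [0, 0, 0]]
    - [30, [-0.35, 4.67, -0.03], [0, 0, 0]]
    - [30, [-0.28, 4.67, -0.02], [0, 0, 0]]
    - [30, [-0.28, 4.67, -0.02], [0, 0, 0]]

```text
time: 19.13
eef_pos: [0.4981, -0.2063, 0.0687]
tcp_rot: [1.0, 0.009, -0.002, -0.0]
contact_force: [-4.3, 1.5, 1.3]
width: 0.446
gripper_force: 71.4
```

Call:
step_arm:
  deltas:
    - [30, [0.03, 0, 0], [0, 0, 0]]
    - [30, [0.06, 0, 0], [0, 0, 0]]
    - [30, [0.09, 0, 0], [0, 0, 0]]
    - [30, [0.12, 0, 0], [0, 0, 0]]
    - [30, [0.15, 0, 0], [0, 0, 0]]
    - [30, [0.18, 0, 0], [0, 0, 0]]
    - [30, [0.18, 0, 0], [0, 0, 0]]

```text
time: 19.72
eef_pos: [0.5006, -0.2061, 0.0684]
tcp_rot: [1.0, 0.008, -0.005, -0.001]
contact_force: [-9.9, 2.4, 6.0]
width: 0.441
gripper_force: 71.7
```

Call:
step_arm:
  deltas:
    - [30, [0.03, 0, 0.01], [0, 0, 0]]
    - [30, [0.06, 0, 0.02], [0, 0, 0]]
    - [30, [0.09, 0, 0.03], [0, 0, 0]]
    - [30, [0.11, 0, 0.03], [0, 0, 0]]
    - [30, [0.11, 0, 0.03], [0, 0, 0]]

```text
time: 20.13
eef_pos: [0.503, -0.206, 0.0687]
tcp_rot: [1.0, 0.008, -0.006, -0.001]
contact_force: [-9.9, 2.5, 3.9]
width: 0.447
gripper_force: 71.6
```

Call:
step_arm:
  deltas:
    - [30, [0.03, 0, 0], [0, 0, 0]]
    - [30, [0.06, 0, 0.01], [0, 0, 0]]
    - [30, [0.09, 0, 0.01], [0, 0, 0]]
    - [30, [0.11, 0, 0.01], [0, 0, 0]]
    - [30, [0.11, 0, 0.01], [0, 0, 0]]

```text
time: 20.55
eef_pos: [0.5057, -0.2058, 0.0688]
tcp_rot: [1.0, 0.008, -0.007, -0.001]
contact_force: [-11.7, 2.2, 4.4]
width: 0.446
gripper_force: 71.6
```

Call:
step_arm:
  deltas:
    - [30, [0.01, 0, 0], [0, 0, 0]]
    - [30, [0.02, 0, 0], [0, 0, 0]]
    - [30, [0.03, 0, 0.01], [0, 0, 0]]
    - [30, [0.03, 0, 0.01], [0, 0, 0]]

```text
time: 20.88
eef_pos: [0.5061, -0.2058, 0.0689]
tcp_rot: [1.0, 0.008, -0.007, -0.001]
contact_force: [-10.2, 2.3, 3.5]
width: 0.453
gripper_force: 71.6
```

Call:
step_arm:
  deltas:
    - [30, [0.02, 0, 0], [0, 0, 0]]
    - [30, [0.04, 0, 0], [0, 0, 0]]
    - [30, [0.06, 0, 0.01], [0, 0, 0]]
    - [30, [0.06, 0, 0.01], [0, 0, 0]]

```text
time: 21.22
eef_pos: [0.5073, -0.2057, 0.0689]
tcp_rot: [1.0, 0.008, -0.008, -0.002]
contact_force: [-11.6, 3.0, 4.2]
width: 0.447
gripper_force: 71.6
```

Call:
step_arm:
  deltas:
    - [30, [-0.4, 0, -0.05], [0, 0, 0]]
    - [30, [-0.85, 0, -0.07], [0, 0, 0]]
    - [30, [-0.85, -1.2, -0.07], [0, 0, 0]]
    - [30, [-0.85, -2.4, -0.07], [0, 0, 0]]
    - [30, [-0.85, -3.6, -0.07], [0, 0, 0]]
    - [30, [-0.85, -4.67, -0.07], [0, 0, 0]]
    - [30, [-0.75, -4.67, -0.07], [0, 0, 0]]
    - [30, [-0.6, -4.67, -0.05], [0, 0, 0]]
    - [30, [-0.5, -4.67, -0.05], [0, 0, 0]]
    - [30, [-0.43, -4.67, -0.05], [0, 0, 0]]
    - [30, [-0.35, -4.67, -0.05], [0, 0, 0]]
    - [30, [-0.35, -4.67, -0.05], [0, 0, 0]]

```text
time: 22.22
eef_pos: [0.5024, -0.3448, 0.0694]
tcp_rot: [1.0, 0.01, -0.002, -0.0]
contact_force: [-5.0, -0.1, 3.2]
width: 0.449
gripper_force: 71.5
```

Call:
step_arm:
  deltas:
    - [30, [0.03, 0, 0], [0, 0, 0]]
    - [30, [0.06, 0, 0], [0, 0, 0]]
    - [30, [0.09, 0, 0], [0, 0, 0]]
    - [30, [0.12, 0, 0], [0, 0, 0]]
    - [30, [0.15, 0, 0], [0, 0, 0]]
    - [30, [0.18, 0, 0], [0, 0, 0]]
    - [30, [0.18, 0, 0], [0, 0, 0]]

```text
time: 22.8
eef_pos: [0.5055, -0.3449, 0.0694]
tcp_rot: [1.0, 0.01, -0.004, -0.001]
contact_force: [-10.6, -0.6, 5.3]
width: 0.446
gripper_force: 71.7
```

Call:
step_arm:
  deltas:
    - [30, [0.03, 0, 0], [0, 0, 0]]
    - [30, [0.06, 0, 0], [0, 0, 0]]
    - [30, [0.08, 0, 0], [0, 0, 0]]
    - [30, [0.1, 0, 0], [0, 0, 0]]
    - [30, [0.1, 0, 0], [0, 0, 0]]

```text
time: 23.22
eef_pos: [0.508, -0.3451, 0.0694]
tcp_rot: [1.0, 0.01, -0.005, -0.001]
contact_force: [-9.2, 1.3, 5.2]
width: 0.45
gripper_force: 71.8
```

Call:
step_arm:
  deltas:
    - [30, [0.03, 0, 0], [0, 0, 0]]
    - [30, [0.06, 0, 0], [0, 0, 0]]
    - [30, [0.09, 0, 0], [0, 0, 0]]
    - [30, [0.1, 0, 0], [0, 0, 0]]
    - [30, [0.1, 0, 0], [0, 0, 0]]

```text
time: 23.63
eef_pos: [0.5106, -0.3452, 0.0694]
tcp_rot: [1.0, 0.01, -0.005, -0.001]
contact_force: [-10.2, 1.3, 5.7]
width: 0.448
gripper_force: 71.8
```

Call:
step_arm:
  deltas:
    - [30, [0.03, 0, 0], [0, 0, 0]]
    - [30, [0.06, 0, 0], [0, 0, 0]]
    - [30, [0.07, 0, 0], [0, 0, 0]]
    - [30, [0.07, 0, 0], [0, 0, 0]]

```text
time: 23.97
eef_pos: [0.5116, -0.3452, 0.0694]
tcp_rot: [1.0, 0.009, -0.006, -0.001]
contact_force: [-12.4, 0.7, 8.3]
width: 0.445
gripper_force: 71.9
```

Call:
step_arm:
  deltas:
    - [30, [-0.4, 0, -0.05], [0, 0, 0]]
    - [30, [-0.8, 0, -0.07], [0, 0, 0]]
    - [30, [-0.8, 1.2, -0.07], [0, 0, 0]]
    - [30, [-0.8, 2.4, -0.07], [0, 0, 0]]
    - [30, [-0.8, 3.6, -0.07], [0, 0, 0]]
    - [30, [-0.8, 4.67, -0.07], [0, 0, 0]]
    - [30, [-0.7, 4.67, -0.05], [0, 0, 0]]
    - [30, [-0.55, 4.67, -0.04], [0, 0, 0]]
    - [30, [-0.42, 4.67, -0.04], [0, 0, 0]]
    - [30, [-0.35, 4.67, -0.03], [0, 0, 0]]
    - [30, [-0.28, 4.67, -0.02], [0, 0, 0]]
    - [30, [-0.28, 4.67, -0.02], [0, 0, 0]]

```text
time: 24.97
eef_pos: [0.507, -0.2061, 0.0682]
tcp_rot: [1.0, 0.009, -0.003, -0.001]
contact_force: [-5.1, 1.4, 1.1]
width: 0.449
gripper_force: 71.4
```

Call:
step_arm:
  deltas:
    - [30, [0.03, 0, 0], [0, 0, 0]]
    - [30, [0.06, 0, 0], [0, 0, 0]]
    - [30, [0.09, 0, 0], [0, 0, 0]]
    - [30, [0.12, 0, 0], [0, 0, 0]]
    - [30, [0.12, 0, 0], [0, 0, 0]]

```text
time: 25.38
eef_pos: [0.5082, -0.2061, 0.068]
tcp_rot: [1.0, 0.008, -0.005, -0.001]
contact_force: [-8.9, 1.4, 4.0]
width: 0.453
gripper_force: 71.6
```

Call:
step_arm:
  deltas:
    - [30, [0.03, 0, 0.01], [0, 0, 0]]
    - [30, [0.06, 0, 0.02], [0, 0, 0]]
    - [30, [0.09, 0, 0.03], [0, 0, 0]]
    - [30, [0.11, 0, 0.03], [0, 0, 0]]
    - [30, [0.11, 0, 0.03], [0, 0, 0]]

```text
time: 25.8
eef_pos: [0.5102, -0.2059, 0.0682]
tcp_rot: [1.0, 0.008, -0.006, -0.001]
contact_force: [-10.1, 2.8, 4.4]
width: 0.449
gripper_force: 71.6
```

Call:
step_arm:
  deltas:
    - [30, [0.03, 0, 0.01], [0, 0, 0]]
    - [30, [0.06, 0, 0.01], [0, 0, 0]]
    - [30, [0.09, 0, 0.01], [0, 0, 0]]
    - [30, [0.09, 0, 0.01], [0, 0, 0]]

```text
time: 26.13
eef_pos: [0.5126, -0.2058, 0.0683]
tcp_rot: [1.0, 0.008, -0.007, -0.002]
contact_force: [-10.3, 3.1, 3.4]
width: 0.445
gripper_force: 71.5
```

Call:
step_arm:
  deltas:
    - [30, [-0.5, 0, 0], [0, 0, 0]]
    - [30, [-1.2, 0, 0.4], [0, 0, 0]]
    - [30, [-2, -0.8, 0.6], [0, 0, 0]]
    - [30, [-3, -1.6, 0.6], [0, 0, 0]]
    - [30, [-3.8, -2.4, 0.6], [0, 0, 0]]
    - [30, [-4.1, -3, 0.6], [0, 0, 0]]
    - [30, [-4.1, -3, 0.6], [0, 0, 0]]
    - [30, [-4.1, -3, 0.6], [0, 0, 0]]
    - [30, [-4.1, -3, 0.6], [0, 0, 0]]

```text
time: 26.88
eef_pos: [0.3968, -0.2959, 0.0883]
tcp_rot: [1.0, 0.009, 0.001, -0.0]
contact_force: [0.5, -0.0, -0.6]
width: 0.447
gripper_force: 71.1
```

```bash
python3 - <<'E'
from h import *
s=get_state();print(s["eef_pos"],s["tcp_rot"],s["contact_force"])
a=camera("side"); b=camera("top")
cv2.imwrite("pics/s3.png",a[:,:,::-1]);cv2.imwrite("pics/t3.png",b[:,:,::-1])
x=cv2.resize(a[180:300,210:370,::-1],(800-400,300),interpolation=3);y=cv2.resize(b[150:240,205:345,::-1],(400,257),interpolation=3)
o=np.zeros((300,800,3),np.uint8);o[:,:400]=x;o[:257,400:]=y;cv2.imwrite("pics/g3.png",o)
E
```

```text
[ 0.39675149 -0.29589009  0.08829722] [ 9.99958419e-01  9.09179107e-03  7.06206989e-04 -4.22459360e-05] [ 0.52543682 -0.04754942 -0.63344212]
```

View pics/g3.png

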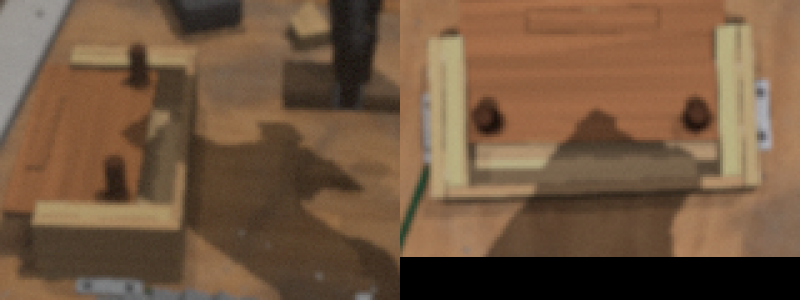

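The lid is visibly open: the pegs sit at crop (488,113) and (696,112), i.e. top pixels (236,190) and (309,189). That is a shift of about 16–17 px, or about 30 mm, on both. Now I'll lay the block down.

Call:
step_arm:
  deltas:
    - [30, [0, 0, -0.8], [0, 0, 0]]
    - [30, [0, 0, -1.6], [0, 0, 0]]
    - [30, [0, 0, -2.3], [0, 0, 0]]
    - [30, [0, 0, -2.6], [0, 0, 0]]
    - [30, [0, 0, -2.7], [0, 0, 0]]
    - [30, [0, 0, -2.75], [0, 0, 0]]
    - [30, [0, 0, -2.75], [0, 0, 0]]
    - [30, [0, 0, -2.75], [0, 0, 0]]

```text
time: 27.65
eef_pos: [0.3971, -0.2962, 0.0068]
tcp_rot: [1.0, 0.01, 0.001, 0.001]
contact_force: [0.5, -0.1, -0.9]
width: 0.444
gripper_force: 71.1
```

```bash
python3 - <<'E'
from h import *
im=cv2.imread("pics/t3.png");h=cv2.cvtColor(im,cv2.COLOR_BGR2HSV)
for c in [(236,190),(309,189)]:
    w=h[c[1]-12:c[1]+13,c[0]-10:c[0]+11,2]<95
    k,l,st,ce=cv2.connectedComponentsWithStats(w.astype(np.uint8)); i=1+np.argmax(st[1:,4])
    q=ce[i]+[c[0]-10,c[1]-12];print(q,st[i],plane("top",q,.072))
E
```

```text
[235.21212121 190.97979798] [ 4  7 11 12 99] [ 0.56959596 -0.20548353  0.072     ]
[308.15384615 190.38461538] [ 4  8 11 12 91] [ 0.5679048  -0.34341877  0.072     ]
```

Call:
step_arm:
  deltas:
    - [30, [0, 0, -0.04], [0, 0, 0]]
    - [30, [0, 0, -0.08], [0, 0, 0]]
    - [30, [0, 0, -0.1], [0, 0, 0]]
    - [30, [0, 0, -0.1], [0, 0, 0]]
    - [30, [0, 0, -0.1], [0, 0, 0]]

```text
time: 28.07
eef_pos: [0.3967, -0.2962, 0.0042]
tcp_rot: [1.0, 0.009, 0.001, 0.001]
contact_force: [-1.3, 0.7, 7.4]
width: 0.447
gripper_force: 72.0
```

On the bench. I'll release and rise straight up.

Call:
step_arm:
  deltas:
    - [50, [0, 0, 0.05], [0, 0, 0]]
    - [60, [0, 0, 0.05], [0, 0, 0]]
    - [75, [0, 0, 0.05], [0, 0, 0]]
    - [85, [0, 0, 0.05], [0, 0, 0]]
    - [85, [0, 0, 0.05], [0, 0, 0]]
    - [85, [0, 0, 0.05], [0, 0, 0]]
    - [85, [0, 0, 0.05], [0, 0, 0]]
    - [85, [0, 0, 0.05], [0, 0, 0]]
    - [85, [0, 0, 0.8], [0, 0, 0]]
    - [85, [0, 0, 2], [0, 0, 0]]
    - [85, [0, 0, 3.3], [0, 0, 0]]
    - [85, [-1, -1.5, 4.5], [0, 0, 0]]
    - [85, [-1.5, -3, 5], [0, 0, 0]]
    - [85, [-1.5, -4, 5], [0, 0, 0]]
    - [85, [-1.5, -4, 5], [0, 0, 0]]
    - [85, [-1.5, -4, 5], [0, 0, 0]]

```text
time: 29.4
eef_pos: [0.3481, -0.4224, 0.1541]
tcp_rot: [1.0, 0.005, 0.0, 0.003]
contact_force: [-0.7, -0.5, 0.5]
width: 0.991
gripper_force: 0.0
```

```bash
python3 - <<'E'
from h import *
s=get_state();print(s["eef_pos"],s["contact_force"])
a=camera("side"); b=camera("top")
x=cv2.resize(a[160:300,160:420,::-1],(400,215),interpolation=3);y=cv2.resize(b[110:330,130:440,::-1],(400,284),interpolation=3)
o=np.zeros((300,800,3),np.uint8);o[:215,:400]=x;o[:284,400:]=y;cv2.imwrite("pics/g4.png",o)
E
```

```text
[ 0.34806484 -0.42235701  0.15413599] [-0.65648157 -0.47692316  0.54742374]
```

View pics/g4.png

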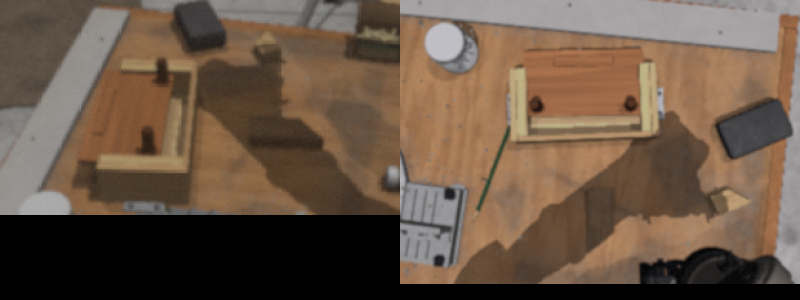

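The block lies flat at crop (600,218), the lid is open with pegs at (537,104) and (631,103), and the sander, pencil, scrap and jar look undisturbed. I'll hand the job in.

```bash
python3 -c "
from plant import *
print(hand_in())"
```

```text
the job is handed in; nothing more can be done
None
```

I walked the lid open to about 30 mm (left) and 27 mm (right, ±2 mm), measured wrist force along the lid's slide peaked at 12.4 N, the offcut is back flat on the bench, the other things look undisturbed, and the job is handed in with no verdict shown.

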